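# Open the brush-cleaner can with its hex key

## Task

Open the blue brush-cleaner can: take the yellow T-handled key out of the wooden brush block, stand its hex foot on the can's red child-resistant cap and turn it in small steps while pressing until it drops fully home in the hex recess, then press down hard and turn it about a quarter turn anticlockwise (seen from above) to its stop. Let go and leave the key standing upright, fully home in the opened cap, and leave the brushes, jars, bottles and cup where they stand.

Things in the scene. Friction and masses are not known exactly. Their poses are not given: they have to be found in the camera images.
- key_grip (a point): Middle of the yellow T-bar of the loose key, the place to grasp it. The bar is 80 mm long along this point's x, 12 mm thick along its y (grasp across this) and 16 mm high; z points up the key. At the start the key stands upright in the middle of the wooden block, this point 103 mm above the table, at a yaw that varies widely. Lift it 30 mm to free it.
- key_flange (a point): Centre of the underside of the key's flange, 58 mm below key_grip and 24 mm above the key's bottom end. At the start it rests on the block's top; it rests on the cap's top face when the key is fully home, and before the hex drops in it stays about 18 mm above that face.
- cap_centre (a point): Centre of the red cap's top face (cap not pressed), 122 mm above the table. The axes are the can's, NOT the hex's: the recess (hex, 30.2 mm across flats, 27 mm deep, black floor) stands at any angle, new each time, to be seen or felt; it repeats every 60 degrees and takes the key within 8 degrees either way if well centred. A fixed steel neck (60 mm inside, 74 mm outside) rises 2 mm above the cap.
- cap_turn (a joint): Turn of the cap about its upright axis, rad: 0 closed, growing anticlockwise seen from above, stop at 1.45 (open). A lock holds it below about 0.1 unless the cap is pressed more than 4 mm down, and kept so until past 1.0. No turning clockwise of 0. Friction about 0.25 N m; it stays where left. The key turns up to 0.3 rad in all in its loose fit before the cap follows.
- cap_press (a joint): How far the cap is pressed down, m: 0 released, 0.007 fully down. A spring resists: about 6 N before it gives, then 1.5 N per mm, so 12 N at 4 mm (where the lock frees) and 16.5 N at 7 mm; it springs back up.
- can: Blue rectangular steel can, fixed in place, 160 mm (its x) by 120 mm (its y), 90 mm high; origin at the centre of its underside. The cap is 20 mm from the middle towards its -x end. A dark carrying handle along its y stands at x = +58 mm, up to 116 mm above the table.
- block: Fixed wooden brush block, 90 mm (its x) by 190 mm (its y), 45 mm high; origin at the centre of its underside. The key stands in its middle; a brush stands at x = +28 mm, y = +68 mm and one at y = -68 mm.
- brush_a: Loose brush standing bristles up in the block at its +y hole; light wood handle 8 mm thick, 135 mm long; its origin is its lower end, 15 mm above the table.
- brush_b: The same with a green handle, in the block's -y hole.
- jar_orange: Loose orange paint jar, 68 mm across, 95 mm high; origin at the centre of its underside.
- bottle_ink: Loose black ink bottle, 48 mm across, 130 mm high, standing close to the block; origin under its centre.
- pump_bottle: Loose tall milky bottle with a white cap, 64 mm across, 225 mm high, standing between the can and the block, often in the way; origin under its centre.
- jar_yellow: Loose yellow paint jar, 76 mm across, 100 mm high; origin under its centre.
- bottle_white: Loose white bottle with a blue cap, 64 mm across, 150 mm high; origin under its centre.
- water_cup: Loose clear water cup, 72 mm across, 85 mm high; origin under its centre.
- jar_green: Loose small green jar, 60 mm across, 70 mm high, standing close to the can; origin under its centre.
- key: The loose key, 90 mm high, about 200 g; origin at the centre of its bottom end. From below: a 6 mm round taper (18 to 27 mm across), a steel hex foot 28 mm across flats and 18 mm long, a round flange 46 mm across and 5 mm thick, a shaft 16 mm across, the yellow T-bar. Two flats of the hex are square to the bar. At the start the foot is in a 36 mm round hole of the block.

How it is judged:
On the way, in this order (a step that is already met when the one before it is completed fails the run):
1. the key's hex foot has dropped fully home in the recess while the cap is still closed (z of key_flange in the frame of cap_centre below 0.005 m and horizontal distance between key_flange and cap_centre below 0.006 m and angle between key_grip's own z axis and vertical below 0.15 rad and value of joint cap_turn below 0.3 rad), for 0.1 s.
2. with the key fully home the cap has been turned open, to more than 1.1 rad (z of key_flange in the frame of cap_centre below 0.005 m and horizontal distance between key_flange and cap_centre below 0.006 m and angle between key_grip's own z axis and vertical below 0.15 rad and value of joint cap_turn above 1.1 rad), for 0.2 s.
At the end, for the whole second after the job is handed in: The cap is turned open by more than 1.1 rad (its stop is at 1.45), and the released key stands at rest in it: flange underside less than 5 mm above the level of the closed cap's top face, less than 6 mm off its centre, tilted less than 0.15 rad (all of step 2 and linear speed of key below 0.02 m/s); the robot touches nothing.
It fails at once if a brush is knocked over or shifted more than 30 mm (distance of any of brush_a, brush_b from where it was at the start of the episode above 0.03 m or angle between any of brush_a, brush_b's own z axis and vertical above 0.5 rad).
It fails at once if a jar, bottle or the cup is knocked over or shifted more than 30 mm (distance of any of jar_orange, bottle_ink, pump_bottle, jar_yellow, bottle_white, water_cup, jar_green from where it was at the start of the episode above 0.03 m or angle between any of jar_orange, bottle_ink, pump_bottle, jar_yellow, bottle_white, water_cup, jar_green's own z axis and vertical above 0.5 rad).
It also fails if it takes over 64 s, if anything falls off the work surface, if the arm or the gripper's body presses on something with over 40 N, if the wrist force passes 120 N, or if a joint passes its speed limit or range.

## Robot

A 6-joint arm with a two-finger parallel gripper is mounted at the origin on the work surface. World frame = base frame: x ahead of the robot, y to its left, z up, the work surface at z = 0. Lengths are in m, angles in rad, forces in N, time in s.
With the tool pointing down it reaches from about 0.4 to 0.925 m from the base axis. Payload 12.5 kg.
Tool frame: the origin (TCP) lies at the very end of the fingers, on their centre line; the grasp point (between the pads) lies pinch_z behind it (pinch_z is the distance from the TCP to the grasp point, in m); x points along the fingers, y is the direction in which the jaws open and shut, and the axes are right-handed (so a half turn about x gives the same grasp; the last joint's range is limited). The gripper opens to 95 mm and grips with 3 to 60 N. Pads are 20 mm wide; open, the fingers measure 119 mm over their backs; the gripper's body (75 mm by 180 mm) begins 59 mm behind the grasp point.
Start: joints at [-1.444, 0.491, 1.559, -0, 1.092, -0.106], TCP at [0.144, -0.608, 0.193] pointing down, gripper open.
Joint ranges: [-3.1, 3.1], [-0.84, 2.19], [0.05, 2.79], [-1.13, 4.28], [0.06, 2.93], [-2.69, 2.69]. Speed limits (rad/s): [2.22, 2.22, 2.79, 3.14, 3.14, 3.14].

## Interface

Orientations are given as a rotation vector (axis times angle).
In Python, from workcell import move_pose, move_straight, set_joints, gripper_to, hold, ik, get_image, camera_model, IKError, job_done, search_frame, trace, tip_of, get_time_s, get_joint_pos, get_dq, get_tau, get_tool_pos, get_eef_rot, get_ft_force, get_ft_torque, get_finger_gap, pinch_z gives the robot as it stands. Calls block until the motion is done:
- move_pose(position, orientation): joint-space move of the TCP to a pose.
- move_straight(position, ori=None, max_speed=0.15, stop_force=None): straight line of the TCP; ori=None keeps the orientation; max_speed is the mean speed in m/s. With stop_force (N) it stops when the force on the tool has changed by that much, and returns True; else False.
- set_joints(angles): joint-space move.
- gripper_to(opening, grasp_force=None): finger opening in m; grasp_force is the grip in N (None keeps the last); returns when the fingers have stopped.
- hold(seconds).
- ik(position, orientation): joint angles nearest the present ones, or None.
- get_image(name): name is "side" or "top"; returns the picture (420x560x3 uint8, blue, green, red); there is no depth.
- camera_model(name): a dict with "vfov" (degrees; the focal length in pixels is half the picture's height over the tangent of half this angle, whatever the lens; pixels are square), "cx", "cy" (the principal point, pixels), "extrinsics" (4x4, takes a point from world to camera coordinates). Camera axes: x right, y up, looking along -z (the intrinsics and any distortion apply to the point x, -y, -z); pixel columns grow to the right and rows downward; lengths in m; the calibration is good to about 2 mm. A picture is of the moment at which its call begins. camera_model takes no time and is no camera call.
A pose or a line that the arm cannot do raises IKError and nothing moves.
- job_done(): hands the job in, once; it reports no verdict.
Trained networks look in the newest picture that a camera, given by its name, has taken for a name from the list of things; names that differ only in an ending like _2 or _b are one class to them, and where a whole thing is asked for, a point or a joint stands for the part that bears it (a point fixed in the world has none). Each returns a list of dicts, best first, with "conf" (0 to 1); they miss things now and then, are a little off and sometimes report something else, mostly with a low value. They report only what shows in the picture. A call takes as long as a camera call.
- search_frame(camera, name): "bbox" ([centre column, centre row, width, height] as shares, 0 to 1, of the picture: columns of its width, rows of its height, round what is visible of it).
- trace(camera, name): "region" (420x560 bool, what is visible of it) and "bbox" ([centre column, centre row, width, height] as shares, 0 to 1, of the picture: columns of its width, rows of its height, round what is visible of it).
- tip_of(camera, name): "centre" ([column, row] as shares, 0 to 1, of the picture: columns of its width, rows of its height: a listed point, or the origin of a listed thing).
Readings, each from a call of its own:
- get_time_s(): time.
- get_joint_pos(): joint angles.
- get_dq(): joint speeds.
- get_tau(): joint torques, N m.
- get_tool_pos(): TCP position.
- get_eef_rot(): TCP orientation.
- get_ft_force(): force on the tool from outside, world axes, zero at the start.
- get_ft_torque(): the same for the moment, N m.
- get_finger_gap(): finger opening in m.
Only numpy, scipy, OpenCV 4.12 (cv2) and the standard library are available. Lean on these libraries where they do the work, as an engineer would, in place of code of your own. Each camera call takes 0.05 s, during which the arm holds its last target.

## Working session

There is one attempt and no reset: what is moved stays moved. The work goes in short steps, each a Python script; the robot and the scene stay as the last script left them, time stands still between calls to the robot, and variables do not carry over. Pictures are saved under pics/ and viewed, and the job is handed in when it is done.

```bash
ls; mkdir -p pics; python3 - <<'E'
from workcell import *
import cv2, numpy as np
for c in ["side","top"]:
    im=get_image(c); cv2.imwrite(f"pics/{c}0.png",im)
    m=camera_model(c); print(c,m)
    for n in ["key_grip","key_flange","cap_centre","can","block","key","pump_bottle","jar_green","bottle_ink","brush_a","jar_orange","bottle_white","jar_yellow","water_cup"]:
        r=tip_of(c,n); print(n,[(round(float(d["conf"]),2),round(float(d["centre"][0])*560,1),round(float(d["centre"][1])*420,1)) for d in r[:3]])
print(get_time_s(),pinch_z,get_tool_pos(),get_eef_rot())
E
```

```text
pics
side {'vfov': 57.785975441541744, 'cx': 283.83310175906445, 'cy': 209.63341950477852, 'extrinsics': array([[ 0.92657341, -0.37579096,  0.01558429, -0.5497567 ],
       [ 0.23532882,  0.61156755,  0.75538433, -0.22648433],
       [-0.29339745, -0.6962516 ,  0.65509667, -0.87026693],
       [ 0.        ,  0.        ,  0.        ,  1.        ]])}
key_grip [(0.7, 289.3, 282.1)]
key_flange [(0.96, 290.3, 296.3)]
cap_centre [(0.95, 243.2, 158.6)]
can [(0.74, 246.6, 192.2), (0.25, 349.6, 390.2)]
block [(0.79, 288.7, 309.4), (0.38, 318.0, 196.6)]
key [(0.69, 293.3, 302.6), (0.69, 228.6, 262.8)]
pump_bottle [(0.71, 293.7, 303.8), (0.65, 226.1, 263.7)]
jar_green [(0.73, 206.7, 198.6), (0.69, 300.3, 332.0)]
bottle_ink [(0.7, 262.3, 286.3)]
brush_a [(0.58, 306.0, 328.9)]
jar_orange [(0.67, 271.6, 246.5)]
bottle_white [(0.82, 212.1, 165.2), (0.48, 292.2, 298.6)]
jar_yellow [(0.73, 347.5, 394.2), (0.63, 248.0, 195.6), (0.45, 272.6, 244.2)]
water_cup []
top {'vfov': 47.243489137715066, 'cx': 279.6215440697151, 'cy': 202.481479342019, 'extrinsics': array([[-0.01454651, -0.99986099,  0.00814916,  0.01117989],
       [ 0.98099188, -0.01269383,  0.19363318, -0.59346681],
       [-0.19350281,  0.01081094,  0.98104015, -1.48959418],
       [ 0.        ,  0.        ,  0.        ,  1.        ]])}
key_grip [(0.47, 344.9, 219.6)]
key_flange [(0.73, 343.7, 223.9)]
cap_centre [(0.69, 205.7, 214.9)]
can [(0.84, 203.9, 215.1)]
block [(0.67, 345.0, 227.4)]
key [(0.62, 347.6, 226.6)]
pump_bottle [(0.63, 286.2, 255.5)]
jar_green [(0.81, 201.0, 248.2)]
bottle_ink [(0.49, 316.5, 241.7), (0.23, 204.5, 214.9)]
brush_a [(0.6, 367.4, 230.0), (0.54, 326.8, 208.3)]
jar_orange [(0.97, 282.7, 212.5)]
bottle_white [(0.83, 152.4, 234.0)]
jar_yellow [(0.83, 404.2, 216.5), (0.43, 207.1, 216.3)]
water_cup [(0.7, 233.3, 157.3)]
1.5 0.0188 [ 0.14419922 -0.6081596   0.19298618] [ 2.09797955  0.24513649 -2.09795401]
```

View pics/top0.png

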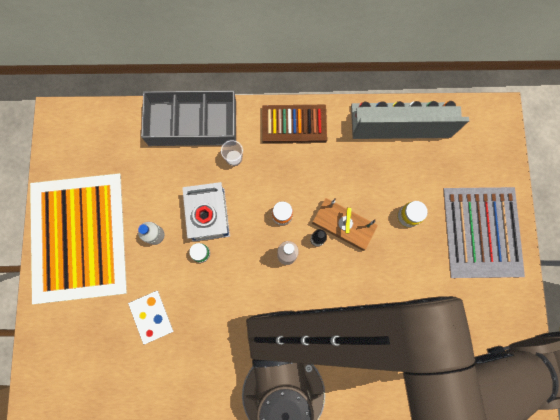

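View pics/side0.png

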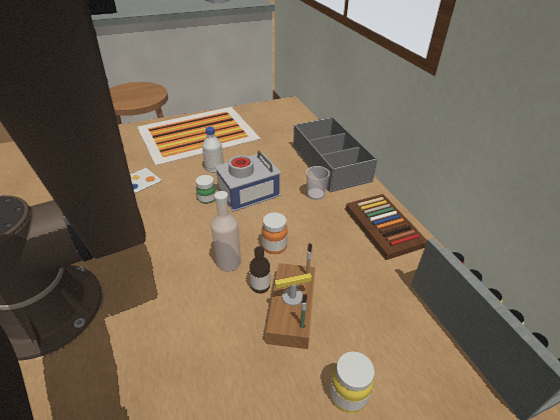

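The top picture shows the can at about (205,213) with its cap at (204,215). The block is at (345,224) with the key bar at (348,220), running nearly along the rows. The pump bottle is at (287,253). Next I'll triangulate and enlarge the crops.

```bash
cat > h.py <<'E'
import numpy as np, cv2
from workcell import *
from scipy.spatial.transform import Rotation as R
def cam(c):
    m=camera_model(c); f=210/np.tan(np.radians(m["vfov"])/2); return f,m["cx"],m["cy"],m["extrinsics"]
def proj(c,p):
    f,cx,cy,E=cam(c); q=E[:3,:3]@np.asarray(p,float)+E[:3,3]
    return np.array([cx+f*q[0]/-q[2], cy-f*q[1]/-q[2]])
def ray(c,u,v):
    f,cx,cy,E=cam(c); d=np.array([(u-cx)/f,-(v-cy)/f,-1]); Rm=E[:3,:3]
    return -Rm.T@E[:3,3], Rm.T@d
def onz(c,u,v,z):
    o,d=ray(c,u,v); return o+d*(z-o[2])/d[2]
def tri(u1,u2):
    o1,d1=ray("side",*u1);o2,d2=ray("top",*u2)
    A=np.stack([d1,-d2],1); t=np.linalg.lstsq(A,o2-o1,rcond=None)[0]
    a=o1+d1*t[0];b=o2+d2*t[1]; return (a+b)/2, np.linalg.norm(a-b)
E
python3 - <<'E'
from h import *
print("grip",tri((289.3,282.1),(344.9,219.6)))
print("flange",tri((290.3,296.3),(343.7,223.9)))
print("cap",tri((243.2,158.6),(205.7,214.9)))
print(onz("side",289.3,282.1,.103),onz("top",347,220,.103))
print(onz("side",290.3,296.3,.045),onz("top",343.7,223.9,.045))
print(onz("side",243.2,158.6,.122),onz("top",204.5,214.9,.122))
for n,u,v,s in [("green",201,248.2,(206.7,198.6)),("pump",286.2,255.5,(226,263.7)),("ink",316.5,241.7,(262.3,286.3)),("yellow",404.2,216.5,(347.5,394.2)),("orange",282.7,212.5,(271.6,246.5))]:
    print(n,onz("top",u,v,0),onz("side",*s,0))
t=cv2.imread("pics/top0.png");s=cv2.imread("pics/side0.png")
a=cv2.resize(t[190:265,300:390],None,fx=7,fy=7,interpolation=cv2.INTER_CUBIC);cv2.imwrite("pics/tkey.png",a)
a=cv2.resize(t[175:265,150:260],None,fx=6,fy=6,interpolation=cv2.INTER_CUBIC);cv2.imwrite("pics/tcan.png",a)
a=cv2.resize(s[140:220,200:300],None,fx=7,fy=7,interpolation=cv2.INTER_CUBIC);cv2.imwrite("pics/scan.png",a)
a=cv2.resize(s[235:350,240:340],None,fx=5,fy=5,interpolation=cv2.INTER_CUBIC);cv2.imwrite("pics/skey.png",a)
E
```

```text
grip (array([ 0.52678136, -0.19986854,  0.09018389]), np.float64(0.006167976290266135))
flange (array([ 0.52453503, -0.20333042,  0.04301809]), np.float64(0.0024288807986215053))
cap (array([0.54929049, 0.22771218, 0.13757101]), np.float64(0.013875830708544588))
[ 0.51941914 -0.20890561  0.103     ] [ 0.52646916 -0.20511577  0.103     ]
[ 0.52516095 -0.20474174  0.045     ] [ 0.52303364 -0.20278113  0.045     ]
[0.56279263 0.250925   0.122     ] [0.54509243 0.23469917 0.122     ]
green [0.4555069 0.2624571 0.       ] [0.43978818 0.25696611 0.        ]
pump [ 0.42775418 -0.01658884  0.        ] [ 0.42414995 -0.02063824  0.        ]
ink [ 0.4717232  -0.11721032  0.        ] [ 4.86916448e-01 -1.22660860e-01 -1.11022302e-16]
yellow [ 5.51989545e-01 -4.12241565e-01 -2.22044605e-16] [ 0.55334341 -0.42620613  0.        ]
orange [ 0.57083792 -0.00738349  0.        ] [ 0.55509606 -0.00624309  0.        ]
```

View pics/tkey.png

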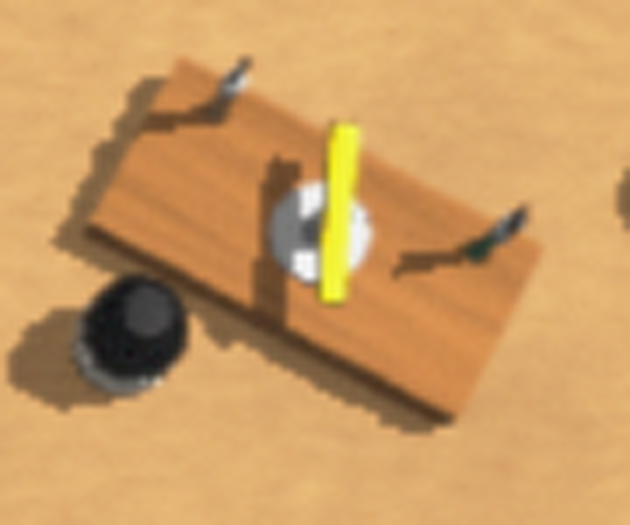

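View pics/tcan.png

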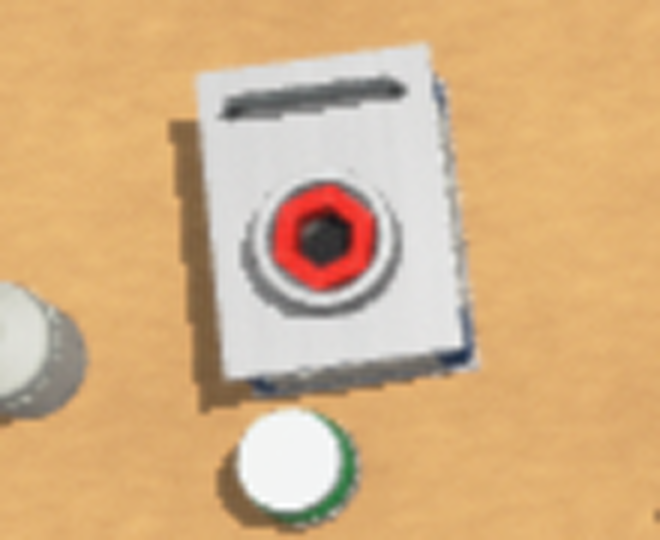

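View pics/scan.png

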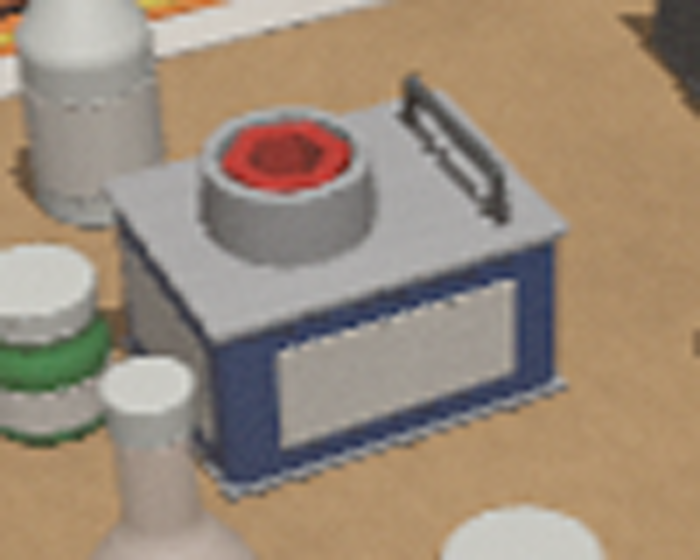

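View pics/skey.png

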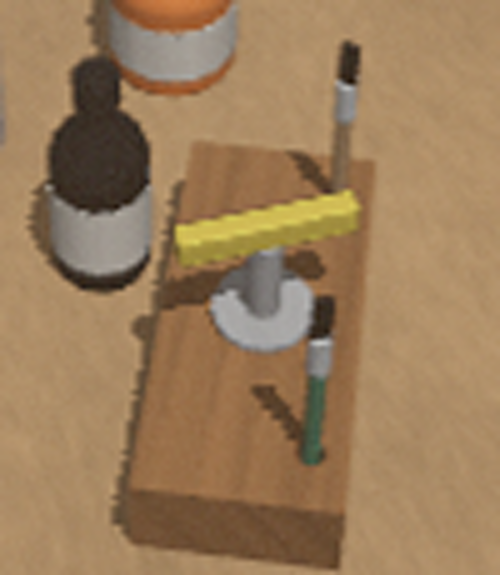

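```bash
cat > fit.py <<'E'
from h import *
from scipy.optimize import minimize
t=cv2.imread("pics/top0.png").astype(float);s=cv2.imread("pics/side0.png").astype(float)
for c,im in [("top",t),("side",s)]:
    f,cx,cy,E=cam(c); print(c,"campos",-E[:3,:3].T@E[:3,3])
    b,g,r=im[...,0],im[...,1],im[...,2]
    p0=proj(c,[.548,.236,.122]); u0,v0=p0.astype(int)
    W=22; sl=np.s_[v0-W:v0+W,u0-W:u0+W]
    red=(r-np.maximum(g,b))[sl]; 
    print("red max",np.percentile(red,97))
    m=(red>70).astype(np.uint8); n,l,st,ce=cv2.connectedComponentsWithStats(m)
    k=1+np.argmax(st[1:,4]); pts=np.argwhere(l==k)[:,::-1]; hull=cv2.convexHull(pts.astype(np.int32))
    e=cv2.fitEllipse(hull); print("ellipse",e[0][0]+u0-W,e[0][1]+v0-W,e[1],onz(c,e[0][0]+u0-W,e[0][1]+v0-W,.122))
    ctr=np.array(e[0])+[u0-W,v0-W]
    # supersampled model
    S=5; o=(np.arange(S)+.5)/S-.5
    U,V=np.meshgrid((np.arange(u0-W,u0+W)[:,None]+o).ravel(),(np.arange(v0-W,v0+W)[:,None]+o).ravel())
    oo,_=ray(c,0,0); d=np.stack([(U-cx)/f,-(V-cy)/f,-np.ones_like(U)],-1)@E[:3,:3]
    P=oo+d*((.122-oo[2])/d[...,2])[...,None]
    hi=np.percentile(red,97)
    tgt=np.clip(red/hi,0,1.1)
    def model(x):
        q=P[...,:2]-x[:2]; rr=np.hypot(q[...,0],q[...,1]); h=np.full(rr.shape,-1.)
        for i in range(6):
            a=x[2]+i*np.pi/3; h=np.maximum(h,q[...,0]*np.cos(a)+q[...,1]*np.sin(a))
        M=(rr<x[3]); H=h<.0151
        # wall shade inside
        val=M*np.where(H,x[4],1.)
        k=val.reshape(2*W,S,2*W,S).mean((1,3)); return cv2.GaussianBlur(k,(0,0),.5)
    x0=np.r_[onz(c,*ctr,.122)[:2]]
    res=[]
    for a in np.arange(0,60,5):
        res.append((minimize(lambda x:((model(x)-tgt)**2).sum(),[*x0,np.radians(a),.0285,.1 if c=="top" else .4],method="Nelder-Mead",options=dict(initial_simplex=None,maxiter=150))))
    res.sort(key=lambda r:r.fun)
    for q in res[:4]: print(round(q.fun,2),q.x[:2].round(4),"deg",round(np.degrees(q.x[2])%60,1),q.x[3:].round(4))
    cv2.imwrite(f"pics/fit_{c}.png",cv2.resize(np.hstack([tgt,model(res[0].x)])*200,None,fx=8,fy=8,interpolation=cv2.INTER_NEAREST))
E
python3 fit.py
```

```text
top campos [0.29410808 0.01974889 1.57617546]
red max 179.0
ellipse 203.4043312072754 214.07435607910156 (16.281471252441406, 17.454811096191406) [0.54770643 0.23809684 0.122     ]
9.15 [0.5478 0.2376] deg 19.8 [0.026  0.1143]
9.22 [0.5478 0.2376] deg 25.1 [0.026  0.1153]
9.27 [0.5477 0.2375] deg 29.8 [0.026  0.1173]
9.37 [0.5478 0.2375] deg 15.1 [0.026  0.1158]
side campos [ 0.30735413 -0.67400787  0.74975925]
red max 108.95000000000005
ellipse 240.51718521118164 161.85313415527344 (9.833287239074707, 17.085290908813477) [0.55026371 0.2372358  0.122     ]
52.83 [0.5503 0.2372] deg 21.8 [0.0264 0.715 ]
52.84 [0.5503 0.2371] deg 8.9 [0.0264 0.7132]
52.84 [0.5502 0.2371] deg 16.9 [0.0264 0.7149]
52.85 [0.5502 0.2371] deg 9.7 [0.0264 0.7151][ WARN:0@14.875] global loadsave.cpp:1063 imwrite_ Unsupported depth image for selected encoder is fallbacked to CV_8U.
```

```bash
cat >> fit.py <<'E'
    if c=="top":
        for a in range(0,60,4):
            q=minimize(lambda y:((model([y[0],y[1],np.radians(a),y[2],y[3]])-tgt)**2).sum(),[.5478,.2376,.026,.11],method="Nelder-Mead",options=dict(maxiter=120)); print(a,round(q.fun,2))
E
python3 fit.py 2>/dev/null| grep -v x; python3 - <<'E'
from h import *
# bar & flange
for c in ("top","side"):
    im=cv2.imread(f"pics/{c}0.png").astype(float); b,g,r=im[...,0],im[...,1],im[...,2]
    y=np.minimum(r,g)-b; p=proj(c,[.525,-.205,.103]).astype(int)
    m=np.zeros(y.shape,np.uint8); m[p[1]-30:p[1]+30,p[0]-40:p[0]+40]=(y>110)[p[1]-30:p[1]+30,p[0]-40:p[0]+40]
    n,l,st,ce=cv2.connectedComponentsWithStats(m); k=1+np.argmax(st[1:,4]); print(c,st[k],ce[k],onz(c,*ce[k],.109 if c=="top" else .105))
    pts=np.argwhere(l==k)[:,::-1].astype(np.float32); print(cv2.minAreaRect(pts))
    q=np.array([onz(c,u,v,.109 if c=="top" else .103)[:2] for u,v in pts]); mu=q.mean(0); w,V=np.linalg.eigh(np.cov((q-mu).T)); e=V[:,1]; pr=(q-mu)@e
    print("yaw",np.degrees(np.arctan2(e[1],e[0]))%180,"len",np.ptp(pr),"mid",mu)
E
```

```text
top campos [0.29410808 0.01974889 1.57617546]
ellipse 203.4043312072754 214.07435607910156 (16.281471252441406, 17.454811096191406) [0.54770643 0.23809684 0.122     ]
9.15 [0.5478 0.2376] deg 19.8 [0.026  0.1143]
9.22 [0.5478 0.2376] deg 25.1 [0.026  0.1153]
9.27 [0.5477 0.2375] deg 29.8 [0.026  0.1173]
9.37 [0.5478 0.2375] deg 15.1 [0.026  0.1158]
0 9.92
4 9.89
8 9.73
12 9.55
16 9.4
20 9.13
24 8.97
28 9.08
32 9.2
36 9.69
40 9.78
44 9.91
48 10.15
52 10.17
56 10.04
side campos [ 0.30735413 -0.67400787  0.74975925]
ellipse 240.51718521118164 161.85313415527344 (9.833287239074707, 17.085290908813477) [0.55026371 0.2372358  0.122     ]
52.83 [0.5503 0.2372] deg 21.8 [0.0264 0.715 ]
52.84 [0.5503 0.2371] deg 8.9 [0.0264 0.7132]
52.84 [0.5502 0.2371] deg 16.9 [0.0264 0.7149]
52.85 [0.5502 0.2371] deg 9.7 [0.0264 0.7151]
top [346 208   5  25  95] [347.93684211 219.84210526] [ 0.52597883 -0.20712437  0.109     ]
((347.9289245605469, 219.9949188232422), (3.7048466205596924, 24.223997116088867), 4.085616588592529)
yaw 173.80674028507784 len 0.07623815686274119 mid [ 0.52604647 -0.20713161]Traceback (most recent call last):
  File "<stdin>", line 7, in <module>
    return _wrapfunc(a, 'argmax', axis=axis, out=out, **kwds)
    return bound(*args, **kwds)
ValueError: attempt to get argmax of an empty sequence
```

```bash
python3 - <<'E'
from h import *
for c in ("top","side"):
    for n in ["key_grip","key","block","pump_bottle","can","bottle_ink","brush_a"]:
        r=trace(c,n)
        for d in r[:2]:
            ys,xs=np.nonzero(d["region"]); print(c,n,round(d["conf"],2),len(xs),(xs.mean().round(1),ys.mean().round(1)),(xs.min(),xs.max(),ys.min(),ys.max()))
E
```

```text
top key_grip 0.68 206 (np.float64(345.9), np.float64(221.8)) (np.int64(339), np.int64(351), np.int64(209), np.int64(233))
top key 0.74 221 (np.float64(345.5), np.float64(221.2)) (np.int64(338), np.int64(351), np.int64(208), np.int64(232))
top block 0.57 1467 (np.float64(343.8), np.float64(224.8)) (np.int64(313), np.int64(375), np.int64(199), np.int64(249))
top pump_bottle 0.75 392 (np.float64(287.2), np.float64(252.3)) (np.int64(277), np.int64(298), np.int64(241), np.int64(264))
top pump_bottle 0.69 411 (np.float64(281.9), np.float64(213.3)) (np.int64(272), np.int64(292), np.int64(202), np.int64(225))
top can 0.56 1808 (np.float64(205.9), np.float64(210.9)) (np.int64(183), np.int64(229), np.int64(183), np.int64(240))
top bottle_ink 0.74 618 (np.float64(411.8), np.float64(213.8)) (np.int64(397), np.int64(427), np.int64(201), np.int64(227))
top bottle_ink 0.69 203 (np.float64(318.3), np.float64(236.8)) (np.int64(311), np.int64(326), np.int64(229), np.int64(245))
side key_grip 0.86 607 (np.float64(292.0), np.float64(287.9)) (np.int64(274), np.int64(311), np.int64(273), np.int64(305))
si
[... 637 characters left out ...]
t64(249.3), np.float64(183.2)) (np.int64(215), np.int64(279), np.int64(152), np.int64(210))
side can 0.5 140 (np.float64(240.4), np.float64(161.9)) (np.int64(232), np.int64(249), np.int64(157), np.int64(166))
side bottle_ink 0.7 764 (np.float64(259.1), np.float64(271.3)) (np.int64(249), np.int64(269), np.int64(246), np.int64(293))
side bottle_ink 0.43 1701 (np.float64(225.1), np.float64(234.8)) (np.int64(211), np.int64(240), np.int64(190), np.int64(271))
side brush_a 0.71 103 (np.float64(302.3), np.float64(313.1)) (np.int64(300), np.int64(305), np.int64(297), np.int64(326))
side brush_a 0.6 71 (np.float64(308.1), np.float64(259.3)) (np.int64(306), np.int64(310), np.int64(245), np.int64(272))
```

```bash
cat >> h.py <<'E'
def ori(psi,flip=False):  # bar yaw deg -> rotvec
    a=np.radians(psi+(180 if flip else 0)); y=np.array([-np.sin(a),np.cos(a),0]); x=np.array([0,0,-1.]); z=np.cross(x,y)
    return R.from_matrix(np.stack([x,y,z],1)).as_rotvec()
E
python3 - <<'E'
from h import *
print(get_time_s())
K=[.526,-.206]; C=[.549,.2375]
for fl in (0,1):
    print(fl,"pick",[None if (q:=ik([*K,z],ori(-6.2,fl))) is None else q.round(2) for z in (.085,.34)])
    for psi in (-46,-36,24,34,64,94,124,134):
        q=ik([*C,.16],ori(psi,fl)); q2=ik([*C,.34],ori(psi,fl)); print(psi,None if q is None else q.round(2), q2 is not None)
b=onz("top",321,234.3,.13);print("ink",b)
print("pump top",onz("top",287.5,249,.225))
# brush tops at z .15
print(onz("top",300+237/7,190+75/7,.13),onz("top",300+500/7,190+228/7,.13))
# flange outline in top
print("flange c",onz("top",300+321/7,190+232/7,.05))
E
```

```text
2.2
0 pick [array([-0.49,  0.54,  1.82, -0.  ,  0.78, -1.95]), array([-0.49,  0.29,  1.49, -0.  ,  1.37, -1.95])]
-46 [ 0.3   0.49  1.66 -0.    0.99 -0.47] True
-36 [ 0.3   0.49  1.66 -0.    0.99 -0.64] True
24 [ 0.3   0.49  1.66 -0.    0.99 -1.69] True
34 [ 0.3   0.49  1.66 -0.    0.99 -1.87] True
64 [ 0.3   0.49  1.66 -0.    0.99 -2.39] True
94 None False
124 None False
134 [0.3  0.49 1.66 0.   0.99 2.67] True
1 pick [array([-0.49,  0.54,  1.82, -0.  ,  0.78,  1.19]), array([-0.49,  0.29,  1.49, -0.  ,  1.37,  1.19])]
-46 [0.3  0.49 1.66 0.   0.99 2.67] True
-36 [0.3  0.49 1.66 0.   0.99 2.5 ] True
24 [0.3  0.49 1.66 0.   0.99 1.45] True
34 [ 0.3   0.49  1.66 -0.    0.99  1.28] True
64 [0.3  0.49 1.66 0.   0.99 0.75] True
94 [0.3  0.49 1.66 0.   0.99 0.23] True
124 [ 0.3   0.49  1.66  0.    0.99 -0.3 ] True
134 [ 0.3   0.49  1.66  0.    0.99 -0.47] True
ink [ 0.47939137 -0.12023056  0.13      ]
pump top [ 0.42687469 -0.01537505  0.225     ]
[ 0.58273591 -0.16303993  0.13      ] [ 0.5132902  -0.27524381  0.13      ]
flange c [ 0.52465294 -0.20909891  0.05      ]
```

```bash
python3 - <<'E'
from h import *
print("side bar",onz("side",293.4,280.6,.103), proj("side",[.526,-.2065,.103]),proj("top",[.526,-.2065,.103]))
gripper_to(.06,10)
p=get_tool_pos(); move_straight([p[0],p[1],.33],max_speed=.3)
O=ori(-6.2,True)
move_pose([.526,-.206,.30],O)
print(get_time_s(),get_tool_pos())
cv2.imwrite("pics/t1.png",get_image("top")); cv2.imwrite("pics/s1.png",get_image("side"))
print(get_time_s(),get_ft_force())
a=cv2.imread("pics/s1.png");cv2.imwrite("pics/s1c.png",cv2.resize(a[130:350,200:380],None,fx=3,fy=2.7))
E
```

```text
side bar [ 0.52912768 -0.20839847  0.103     ] [291.70562042 280.36589308] [347.4508789  220.14330361]
5.5917 [ 0.52582084 -0.20666981  0.29991   ]
5.6917 [ 0.59713237  0.23209182 -1.43499623]
```

View pics/s1c.png

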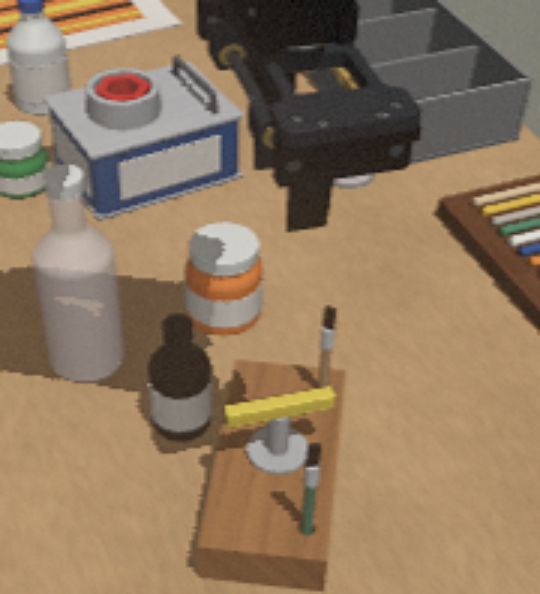

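The gripper is above the block and the key is clear between the two brushes. Side and top agree on the bar at about (0.527, -0.207), so I'll descend and grasp.

```bash
python3 - <<'E'
from h import *
O=ori(-6.2,True)
h=move_straight([.527,-.207,.16],O,max_speed=.2)
h=move_straight([.527,-.207,.0862],O,max_speed=.08,stop_force=8); print(h,get_tool_pos(),get_ft_force())
if not h:
    gripper_to(.0,40); print("gap",get_finger_gap(),get_ft_force(),get_ft_torque())
    move_straight([.527,-.207,.135],O,max_speed=.08); print("gap",get_finger_gap(),get_ft_force())
    move_straight([.527,-.207,.33],O,max_speed=.25)
    hold(.2); print("gap",get_finger_gap(),get_ft_force(),get_ft_torque(),get_tool_pos())
print(get_time_s())
for c in("top","side"): cv2.imwrite(f"pics/{c}2.png",get_image(c))
a=cv2.imread("pics/side2.png");cv2.imwrite("pics/s2c.png",cv2.resize(a[100:330,200:400],None,fx=3.5,fy=2.6))
E
```

```text
False [ 0.52727125 -0.20713049  0.08664692] [-0.04023284  0.00502251 -0.72396085]
gap 0.011169390870353343 [ 0.27131536 -0.32942857 -0.01561212] [ 0.13815274  0.02673793 -0.00061518]
gap 0.011228288362364695 [-0.07900565  0.8603124  -2.00922988]
gap 0.011251794003700272 [-0.26996867  0.48287903 -2.68791127] [ 0.01028637  0.04360052 -0.02385269] [ 0.52678976 -0.20690892  0.32872863]
10.35
```

View pics/s2c.png

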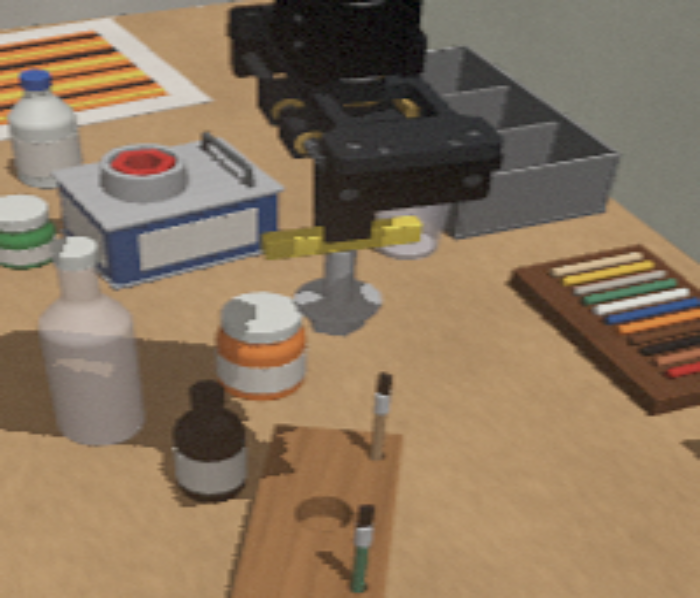

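```bash
cat > ov.py <<'E'
from h import *
import sys
def overlay(tag,p,flz,psi,offs,out):
    # p: axis xy ; draw flange circles and bar outline
    for c in("top","side"):
        im=cv2.imread(f"pics/{c}{tag}.png"); u,v=proj(c,[*p,flz]).astype(int); W=30; S=10
        u=int(np.clip(u,W,560-W));v=int(np.clip(v-5,W,420-W))
        cr=cv2.resize(im[v-W:v+W,u-W:u+W],None,fx=S,fy=S,interpolation=cv2.INTER_CUBIC)
        def P(x): q=proj(c,x); return ((q-[u-W,v-W]+.5)*S).astype(int)
        th=np.linspace(0,2*np.pi,60)
        for z,col in((flz,(0,0,255)),(flz+.005,(255,0,0))):
            cv2.polylines(cr,[np.array([P([p[0]+.023*np.cos(t),p[1]+.023*np.sin(t),z]) for t in th])],True,col,1)
        a=np.radians(psi); ex=np.array([np.cos(a),np.sin(a)]);ey=np.array([-ex[1],ex[0]])
        for dz in(.05,.066):
            cv2.polylines(cr,[np.array([P([*(np.array(p)+sx*.04*ex+sy*.006*ey),flz+dz]) for sx,sy in((1,1),(1,-1),(-1,-1),(-1,1))])],True,(0,255,0),1)
        cv2.imwrite(f"pics/{out}_{c}.png",cr)
E
python3 - <<'E'
from ov import *
p=get_tool_pos(); overlay("2",p[:2],p[2]+.0188-.0024-.058,-6.2,None,"o2")
a=cv2.imread("pics/o2_top.png");b=cv2.imread("pics/o2_side.png");cv2.imwrite("pics/o2.png",cv2.resize(np.hstack([a,b]),(800,400)))
E
```

```text
(no output)
```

View pics/o2_side.png

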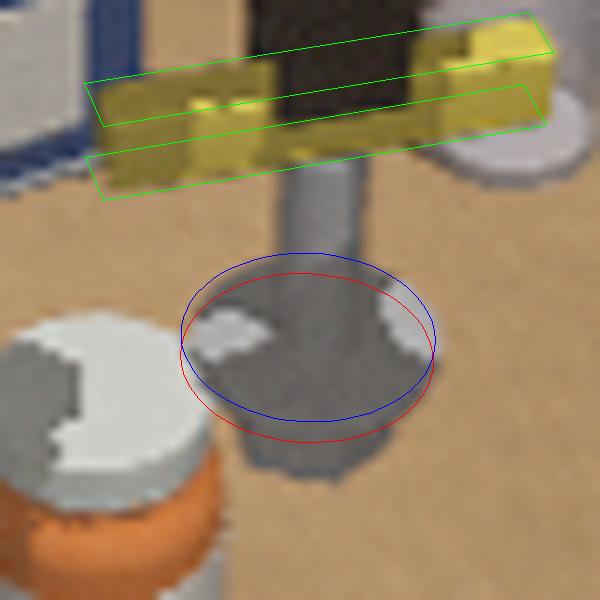

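```bash
python3 - <<'E'
from ov import *
O=ori(24,True); C=[.5485,.2375]
move_pose([*C,.33],O)
move_straight([*C,.219],O,max_speed=.2); hold(.3)
print(get_time_s(),get_tool_pos(),get_finger_gap(),get_ft_force(),get_ft_torque())
for c in("top","side"): cv2.imwrite(f"pics/{c}3.png",get_image(c))
p=get_tool_pos(); overlay("3",p[:2],p[2]+.0188-.0024-.058,24,None,"o3")
E
```

```text
13.0917 [0.54869885 0.23758541 0.21979192] 0.011101590740156157 [ 0.27475347 -0.08345111 -2.94488194] [ 0.02274571 -0.1027738  -0.045677  ]
```

View pics/o3_side.png

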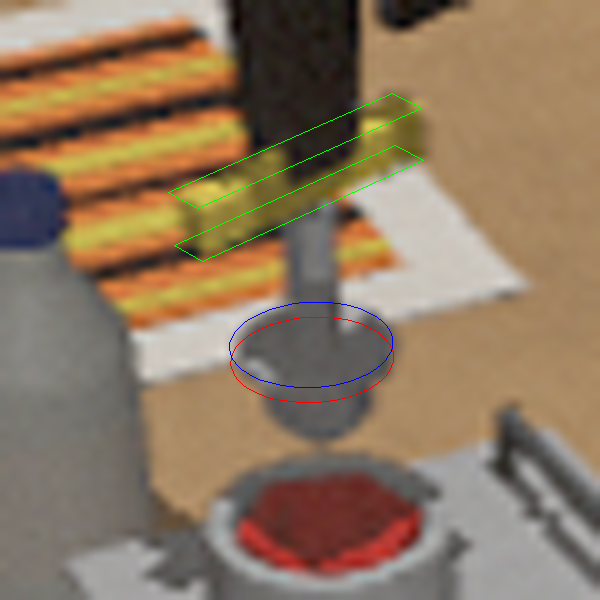

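View pics/o3_top.png

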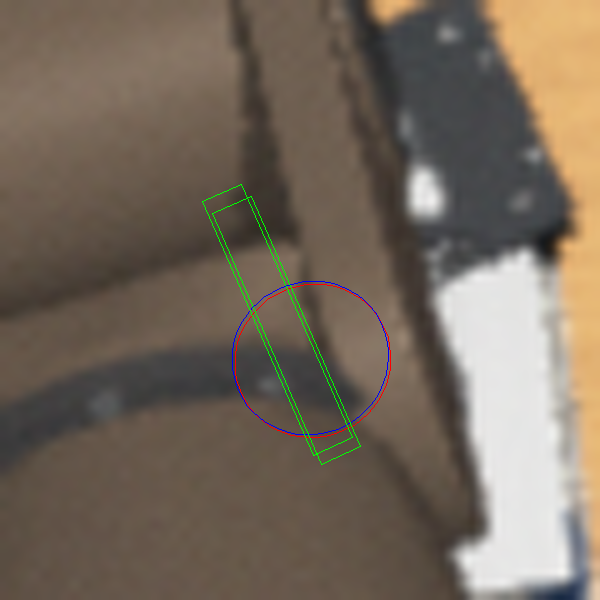

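```bash
python3 - <<'E'
from h import *
im=cv2.imread("pics/side3.png"); p=get_tool_pos(); fz=p[2]+.0188-.0024-.058; c="side"
u,v=237,155; W=24;S=16
u0,v0=222,122
cr=cv2.resize(im[v0:v0+48,u0:u0+48],None,fx=S,fy=12,interpolation=cv2.INTER_CUBIC)
def P(x): q=proj(c,x); return ((q-[u0,v0]+.5)*[S,12]).astype(int)
th=np.linspace(0,2*np.pi,60)
def circ(x,y,z,r,col): cv2.polylines(cr,[np.array([P([x+r*np.cos(t),y+r*np.sin(t),z]) for t in th])],True,col,1)
cx,cy=.5503,.2372
circ(cx,cy,.124,.037,(0,255,0));circ(cx,cy,.124,.030,(0,255,0))
kx,ky=p[0]+.001,p[1]+.0007
circ(kx,ky,fz,.023,(0,0,255));circ(kx,ky,fz+.005,.023,(255,0,0));circ(kx,ky,fz-.024,.009,(0,0,255));circ(kx,ky,fz-.018,.0135,(0,0,255))
for dx in(-1,1):
    d=np.array([.9266,-.3758])*.008*dx
    cv2.line(cr,tuple(map(int,P([kx+d[0],ky+d[1],fz+.005]))),tuple(map(int,P([kx+d[0],ky+d[1],fz+.05]))),(255,255,0),1)
cv2.imwrite("pics/o3b.png",cr)
E
```

```text
(no output)
```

View pics/o3b.png

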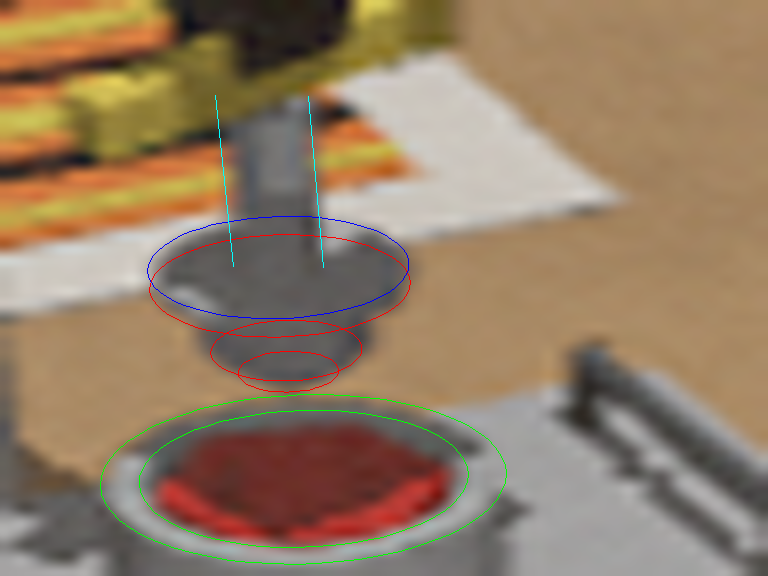

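```bash
python3 - <<'E'
from h import *
O=ori(24,True); C=[.5489,.2368]
move_straight([*C,.200],O,max_speed=.1); hold(.2); f0=get_ft_force();print(f0,get_ft_torque())
h=move_straight([*C,.160],O,max_speed=.02,stop_force=5)
print(h,get_time_s(),get_tool_pos(),get_ft_force()-f0,get_ft_torque(),get_finger_gap())
cv2.imwrite("pics/side4.png",get_image("side"))
a=cv2.imread("pics/side4.png");cv2.imwrite("pics/s4c.png",cv2.resize(a[110:190,190:290],None,fx=8,fy=7.5,interpolation=cv2.INTER_CUBIC))
E
```

```text
[ 0.25235012  0.50989419 -2.24474274] [ 0.02258431 -0.05847677 -0.00975191]
True 15.4083 [0.54890908 0.23691601 0.1625195 ] [-0.62789176 -0.81222085  7.11739214] [0.10147329 0.01372922 0.02506112] 0.011301232021672214
```

View pics/s4c.png

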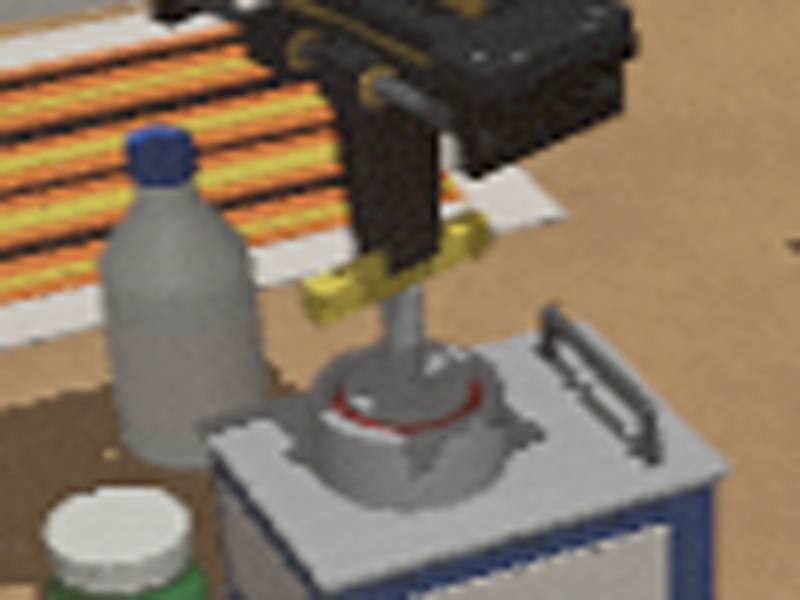

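```bash
python3 - <<'E'
from h import *
gripper_to(0,60)
O=ori(24,True); p=get_tool_pos(); C=[.5489,.2368]
h=move_straight([*C,.1560],O,max_speed=.02,stop_force=16); hold(.3)
print(h,get_time_s(),get_tool_pos(),get_ft_force(),get_ft_torque(),get_finger_gap())
A=np.array([.5503,.2374]); d=.0015
def at(psi): a=np.radians(psi); return A-d*np.array([np.cos(a),np.sin(a)])
z=get_tool_pos()[2]
fz=get_ft_force()[2]
zc=.1560 if not h else z
if fz>12:
  for psi in range(30,55,6):
    move_straight([*at(psi),zc],ori(psi,True),max_speed=.02)
    print(psi,round(get_time_s(),2),get_tool_pos().round(4),get_ft_force().round(1),get_ft_torque().round(2))
    if np.linalg.norm(get_ft_force())>35: print("stop");break
E
```

```text
False 16.4167 [0.5494191  0.23701709 0.15719124] [-1.72531632 -0.01159794 11.23287056] [-0.04516446  0.32248726 -0.03755081] 0.010727547259424196
```

```bash
cat > turn.py <<'E'
from h import *
A=np.array([.5503,.2374]); d=.0015
def at(psi): a=np.radians(psi); return A-d*np.array([np.cos(a),np.sin(a)])
def turn(seq,zc):
  for psi in seq:
    move_straight([*at(psi),zc],ori(psi,True),max_speed=.02)
    y=R.from_rotvec(get_eef_rot()).as_matrix()[:,1]; real=np.degrees(np.arctan2(y[0],-y[1]))
    f=get_ft_force()
    print(psi,round(real,1),round(get_time_s(),2),get_tool_pos().round(4),f.round(1),get_ft_torque().round(2))
    if np.linalg.norm(f)>38 : print("stop");return psi
  return psi
E
python3 - <<'E'
from turn import *
move_straight([*at(24),.1530],ori(24,True),max_speed=.02); hold(.2)
print(get_time_s(),get_tool_pos(),get_ft_force(),get_ft_torque(),get_finger_gap())
if get_ft_force()[2]>12: turn(range(30,61,6),.1530)
E
```

```text
16.9167 [0.55006108 0.23718772 0.15578422] [-4.24557429 -0.72653731 23.82930014] [-0.19138615  0.77021418  0.02968706] 0.010478495205713886
30 30.0 17.18 [0.5501 0.2371 0.1558] [-3.3 -0.9 23.7] [-0.07  0.69 -0.13]
36 36.0 17.43 [0.5503 0.237  0.1558] [-2.8 -0.8 23.4] [-0.01  0.69 -0.13]
42 42.0 17.69 [0.5504 0.2369 0.1558] [-3.9  0.4 23.6] [-0.03  0.65 -0.17]
48 48.0 17.95 [0.5505 0.2368 0.1558] [-3.  -0.  22.5] [-0.01  0.66 -0.12]
54 54.0 18.21 [0.5506 0.2368 0.1558] [-3.5  0.3 23.9] [ 0.01  0.55 -0.16]
60 60.0 18.47 [0.5508 0.2367 0.1558] [-2.9  0.9 23.7] [ 0.13  0.58 -0.13]
```

```bash
python3 - <<'E'
from turn import *
turn(range(66,109,6),.1530)
for psi in range(112,137,4):
    turn([psi],.1530)
    if abs(get_ft_torque()[2])>.9: break
cv2.imwrite("pics/side5.png",get_image("side"))
a=cv2.imread("pics/side5.png");cv2.imwrite("pics/s5c.png",cv2.resize(a[110:190,190:290],None,fx=8,fy=7.5,interpolation=cv2.INTER_CUBIC))
E
```

```text
66 66.0 18.73 [0.5509 0.2367 0.1558] [-2.7  0.  22. ] [ 0.18  0.59 -0.14]
72 72.0 18.98 [0.5511 0.2367 0.1558] [-3.1  1.6 22.6] [ 0.16  0.53 -0.16]
78 78.0 19.24 [0.5512 0.2366 0.1558] [-3.3  1.8 23.2] [ 0.28  0.59 -0.13]
84 84.0 19.5 [0.5514 0.2367 0.1558] [-3.6  1.5 23.4] [ 0.34  0.54 -0.14]
90 90.0 19.76 [0.5515 0.2367 0.1558] [-3.1  1.8 22.1] [ 0.39  0.51 -0.13]
96 96.0 20.02 [0.5516 0.2367 0.1558] [-3.2  0.5 22.5] [ 0.39  0.59 -0.14]
102 102.0 20.27 [0.5518 0.2368 0.1557] [-3.7  2.2 23.3] [ 0.42  0.52 -0.13]
108 108.0 20.53 [0.5519 0.2368 0.1558] [-4.1  3.1 22.9] [ 0.45  0.6  -0.11]
112 112.0 20.78 [0.5518 0.2368 0.1558] [-4.3  1.2 23.8] [ 0.3   0.83 -0.26]
116 116.0 21.03 [0.5517 0.2369 0.1557] [-5.7  2.2 23.6] [ 0.5   1.01 -0.24]
120 120.0 21.28 [0.5517 0.237  0.1557] [-6.   2.6 24.7] [ 0.57  1.04 -0.44]
124 123.9 21.53 [0.5519 0.2371 0.1557] [-5.1  3.  23.1] [ 0.46  0.88 -0.75]
128 127.9 21.78 [0.552  0.2371 0.1557] [-5.2  1.2 23.2] [ 0.49  0.8  -1.1 ]
```

View pics/s5c.png

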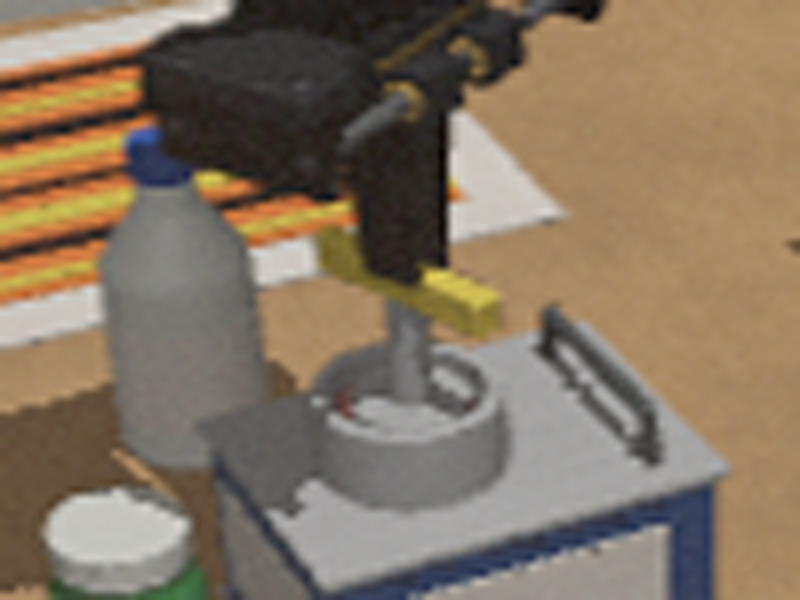

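The torque climbed from 112° to 1.1 N·m at 128°, so the cap is at its stop after about 104° including the loose fit. Next I'll relax the twist, ease up and release.

```bash
python3 - <<'E'
from turn import *
turn([122,117],.1530)
O=ori(117,True)
for z in (.157,.160,.1618): move_straight([*at(117),z],O,max_speed=.02)
hold(.3); p=get_tool_pos();print(get_time_s(),p,get_ft_force(),get_ft_torque())
gripper_to(.045,10); hold(.2)
print("gap",get_finger_gap(),get_ft_force(),get_ft_torque())
cv2.imwrite("pics/side6.png",get_image("side"))
a=cv2.imread("pics/side6.png");cv2.imwrite("pics/s6c.png",cv2.resize(a[110:190,190:290],None,fx=8,fy=7.5,interpolation=cv2.INTER_CUBIC))
E
```

```text
122 121.9 22.09 [0.5518 0.2371 0.1558] [-6.3  2.9 23.7] [ 0.59  1.03 -0.49]
117 117.0 22.34 [0.5517 0.237  0.1557] [-4.5  1.6 23.7] [0.59 0.99 0.16]
23.5417 [0.55078777 0.2364099  0.16179358] [-2.60856719  3.65298996  5.83088666] [1.02639872 0.49389452 0.15327459]
gap 0.04502695041085922 [ 0.03955659  0.12472271 -0.01680375] [ 0.00093819 -0.14456245  0.01527341]
```

View pics/s6c.png

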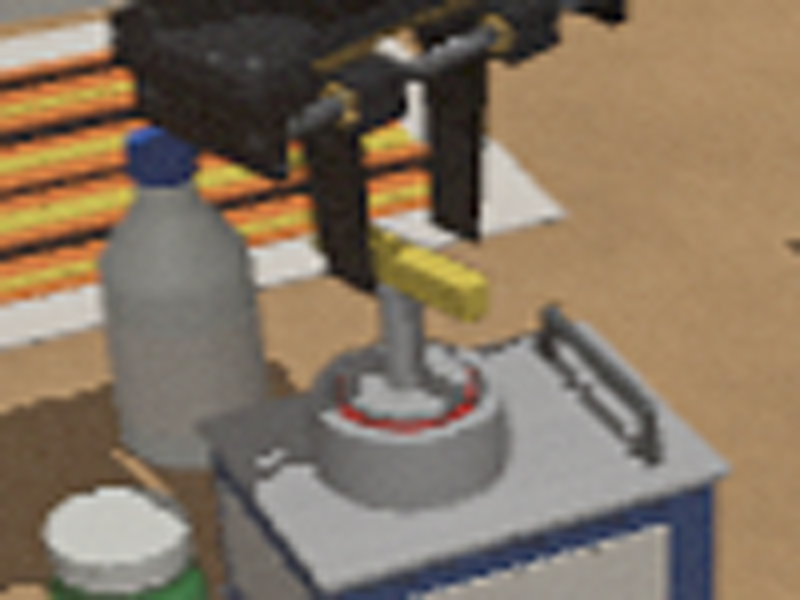

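```bash
python3 - <<'E'
from turn import *
p=get_tool_pos(); O=ori(117,True)
move_straight([p[0],p[1],.22],O,max_speed=.06,stop_force=5)
move_straight([p[0],p[1],.33],O,max_speed=.2)
q=get_joint_pos(); q[0]-=.9; set_joints(q); hold(.2)
print(get_time_s(),get_tool_pos(),get_ft_force())
for c in("top","side"): cv2.imwrite(f"pics/{c}7.png",get_image(c))
a=cv2.imread("pics/side7.png")[110:190,190:290];b=cv2.imread("pics/top7.png")[170:250,155:255]
cv2.imwrite("pics/s7c.png",cv2.resize(np.hstack([a,b]),(800,320),interpolation=cv2.INTER_CUBIC))
from ov import overlay
overlay("7",[.5503,.2374],.122,115,None,"o7")
x=cv2.hconcat([cv2.imread("pics/o7_side.png"),cv2.imread("pics/o7_top.png")]);cv2.imwrite("pics/o7.png",cv2.resize(x,(800,400)))
for c in("side","top"):
    print([(n,[(d["conf"].__round__(2),(np.array(d["centre"])*[560,420]).round(1)) for d in tip_of(c,n)[:1]]) for n in("key_flange","key_grip")],proj(c,[.5503,.2374,.122]),proj(c,[.5503,.2374,.18]))
E
```

```text
28.475 [ 0.52735242 -0.28400248  0.32869389] [ 0.16949732 -0.0817394  -0.5209926 ]
[('key_flange', [(0.74, array([235.9, 158.2]))]), ('key_grip', [(0.68, array([237.3, 146.6]))])] [240.51246536 161.82136321] [239.30586121 144.68823552]
[('key_flange', [(0.62, array([200.8, 212.6]))]), ('key_grip', [(0.62, array([201.6, 212.4]))])] [203.64538295 213.23854164] [200.7545358  209.86459914]
```

View pics/o7.png

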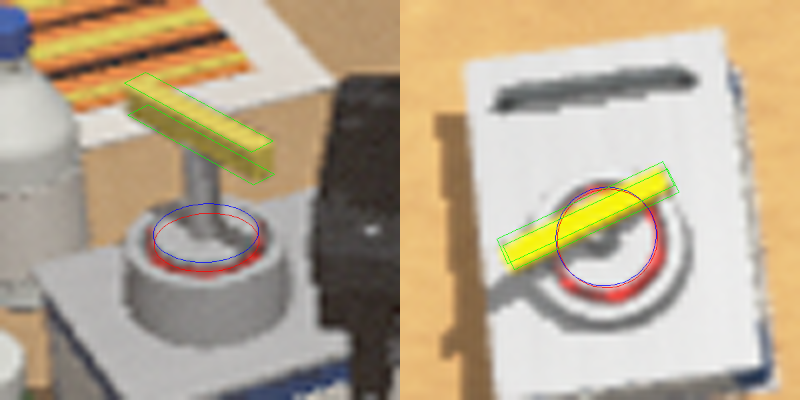

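View pics/side7.png

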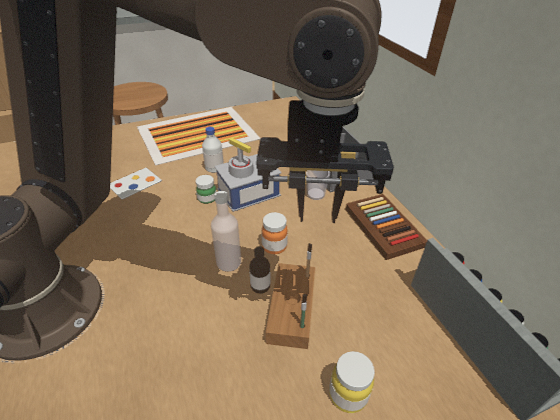

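View pics/s7c.png

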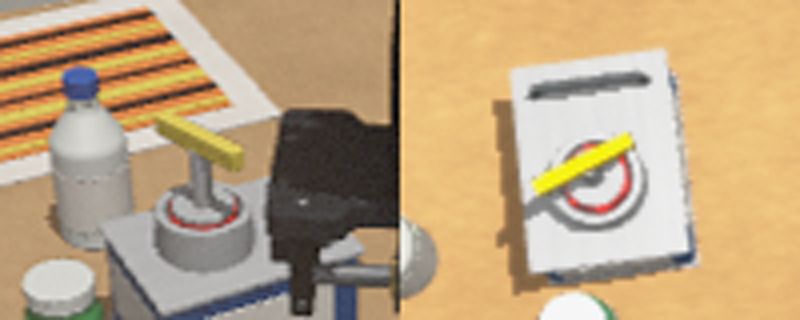

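The overlays with the flange at cap level match the key in both views. The key is upright and home, its bar is turned to about 115°, and nothing else appears to have moved. I'm handing it in.

```bash
python3 -c "
from workcell import *
job_done(); print(get_time_s())"
```

```text
the job is handed in; nothing more can be done
the job is handed in; nothing more can be done
```

The can is open as far as I can check, and the key stands upright and home in the cap. I handed the job in at about 29 s of the 64 s allowed. No verdict is reported.

**What I did:**
- I took the key from the block and lowered it onto the cap with the bar at about 24°, the hex angle read from the top image. It dropped home on the first descent, so the step-by-step turning search was not needed.
- I then pressed the cap down with about 24 N and turned it anticlockwise. The torque rose from about 0.14 to 1.1 N·m between 108° and 128° of bar angle, which means the stop.
- Last I eased the twist and the pressure, released the key and moved the arm clear.

**Last checks:**
- **Key:** In both cameras it is upright, with the flange at cap level and centred within about 2 mm. The bar is at about 115°, which with the loose fit means a cap turn of at least about 1.27 rad, against the 1.1 needed.
- **Other objects:** By eye in the final pictures, the brushes, bottles, jars and cup stand where they were. I did not measure them.

**Disagreements:**
- The two cameras differed by about 2.5 mm on the cap centre.
- The point detector was a few pixels off my colour and outline fits, so I relied on the fits.

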